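# Open the squeeze-and-turn cap of the filter canister

### The job

Open the filter canister so that its filter can be changed: squeeze the two ears of its cap together and, keeping them squeezed, turn the cap anticlockwise (seen from above) until it comes gently against its stop, then lift it straight off. Set it down, without dropping it, right way up and flat on the floor of the empty metal tray. Do not force the cap or crush its ears, and leave the tape roll near the tray and the jar and relay near the canister where they are.

Things in the scene. Friction and masses are not known exactly. Their poses are not given: they have to be found in the camera images.
- housing: Filter canister: aluminium cup, 92 mm across, fixed to the bench on a 112 mm square dark steel foot, hose spigot 20 mm thick along its own +x at height 28 mm. Origin: centre of its underside, z up the cup's axis. The rim round the cap is 80 mm wide inside, 92 outside, 77 mm high, with two notches at its own +y and -y in which the cap's ears lock.
- cap: Black plastic cap, 74 mm disc with two grey ears on top, 0.08 to 0.17 kg, seated in the canister with its axes along the canister's. Origin: centre of its underside, 51 mm above the bench while seated. It must rise 30 mm to clear the rim. Its flat underside is 61 mm wide; two lugs there make it 73 mm along its x. Over 25 N between cap and canister damages it.
- cap_grip (a point): On the cap's axis, midway between the ears, at gripping height: 50 mm above the cap's underside, 10 mm below the ears' tops. Grip by closing along the cap's y, fingertips at least 80 mm above the bench to clear the rim. 15 to 25 N on the ears is a good grip; over 45 N crushes an ear. The seated cap yields up to 1.5 mm sideways.
- tab_a: Ear on the cap's +y side, 20 mm wide (x), 8 mm thick, 19 to 60 mm above the cap's underside, flat ribbed outer face 24 mm from the axis. Slides 6 mm towards the axis against a spring (4 N at first, 9 N fully in). A tooth at its foot, 14 mm wide and 43.5 mm from the axis, locks in the rim's notch until the ear is fully in. Origin: the cap's when the ear is free.
- tab_b: The same ear on the cap's -y side. Free, the ears measure 48 mm over both outer faces; fully squeezed, 36 mm. Both must stay fully in while the cap turns; it then turns almost freely up to the stop. Origin: the cap's when the ear is free, moving up to 6 mm towards the cap's +y.
- mouth (a point): Centre of the canister's mouth, 65 mm above the bench; axes as the canister's. Hidden inside is a bayonet: from the locked position the cap turns anticlockwise 35 to 82 degrees (different each time, unseen) to a hard stop; 0.2 N m of extra moment shows the stop, 0.7 is too much. It lifts off only at the stop or up to 4 degrees before it; elsewhere its lugs catch after 2 mm of lift.
- tray: Empty square steel tray, 150 x 150 mm, walls 16 mm high and 4 mm thick, floor 4 mm thick, fixed to the bench. Origin at the centre of its underside.
- tape_blue: Bystander: loose roll of blue tape beyond the tray (another stands at the back), 61 mm across, 19 mm high. Origin under its centre.
- jar: Bystander: loose green-lidded jar, beyond and left of the canister (others stand at the back), 53 mm across, 42 mm high. Origin under its centre.
- relay: Bystander: small blue relay, on the robot's side of the canister, 12 x 28 x 15 mm. Origin under its centre.
Not all that is in view belongs to the job. What is shaped like the cap but pink is not meant.

How it is judged:
By the outcome, as a careful person would: the job done as asked, in the order asked, and still so for the second after the job is handed in, with the robot touching nothing.
It also fails if it takes over 72 s, if anything falls off the work surface, if the arm or the gripper's body presses on something with over 40 N, if the wrist force passes 120 N, or if a joint passes its speed limit or range.

### The arm

A 7-joint arm with a two-finger parallel gripper is mounted at the origin on a cart in front of the work surface, level with it; the furniture and walls round the work are solid. World frame = base frame: x ahead of the robot, y to its left, z up, the work surface at z = 0. Lengths are in mm, angles in rad, forces in N, time in s.
With the tool pointing down it reaches from about 425 to 950 mm from the base axis. Payload 4.7 kg.
Tool frame: the origin (TCP) lies on the centre line of the jaws, within the pads' length; the fingertips stand ctrl.tips_ahead ahead of it and the grasp point (between the pads) lies 3 mm ahead of it (ctrl.tips_ahead is the distance from the TCP to the fingertips, in mm); z points along the fingers, y is the line along which they close (so a half turn about z gives the same grasp; the last joint's range is limited). The gripper opens to 87 mm and grips with 3 to 60 N. Pads are 19 mm wide; open, the fingers measure 117 mm over their backs; the gripper's body (75 mm by 190 mm) begins 51 mm behind the grasp point.
Start: joints at [1.086, 0.469, -0.049, 1.532, 0.024, 1.141, -0.082], TCP at [297.168, -606.084, 244.573] pointing down, gripper open.
Joint ranges: [-2.59, 2.59], [-0.33, 1.99], [-1.39, 1.29], [0.1, 2.45], [-1.04, 4.18], [0.21, 1.99], [-2.66, 2.66]. Speed limits (rad/s): [2.57, 2.57, 3.14, 3.14, 3.14, 3.14, 3.14].

### API

Orientations are given as a unit quaternion [w, x, y, z].
In Python, from plant import ctrl, kin, read_camera, get_calibration, finder gives the robot as it stands. Calls block until the motion is done:
- ctrl.move_pose(position, orientation): joint-space move of the TCP to a pose.
- ctrl.move_straight(position, frame=None, v=150, until_force=None): straight line of the TCP; frame=None keeps the orientation; v is the mean speed in mm/s. With until_force (N) it stops when the force on the tool has changed by that much, and returns True; else False.
- ctrl.goto_joints(angles): joint-space move.
- ctrl.grip(opening, force=None): finger opening in mm; force is the grip in N (None keeps the last); returns when the fingers have stopped.
- ctrl.wait(seconds).
- kin.inverse_kinematics(position, orientation): joint angles nearest the present ones, or None.
- ctrl.get_state(): the state.
- read_camera(name): name is "side" or "top"; returns the picture (400x640x3 uint8, blue, green, red); there is no depth.
- get_calibration(name): a dict with "fov_y" (degrees; the focal length in pixels is half the picture's height over the tangent of half this angle, whatever the lens; pixels are square), "cx", "cy" (the principal point, pixels), "eye" and "orientation" of the camera in the world. Camera axes: x right, y down, z forward; pixel columns grow to the right and rows downward; lengths in mm; the calibration is good to about 2 mm. A picture is of the moment at which its call begins. get_calibration takes no time and is no camera call.
A pose or a line that the arm cannot do raises ctrl.IKError and nothing moves.
- ctrl.finish_job(): hands the job in; it is judged then, once.
Trained networks look in the newest picture that a camera, given by its name, has taken for a name from the list of things; names that differ only in an ending like _2 or _b are one class to them, and where a whole thing is asked for, a point or a joint stands for the part that bears it (a point fixed in the world has none). Each returns a list of dicts, best first, with "p" (0 to 1); they miss things now and then, are a little off and sometimes report something else, mostly with a low value. They report only what shows in the picture. A call takes as long as a camera call. They do not tell look-alikes from the thing itself.
- finder.look_for(camera, label): "bbox" ([left, top, right, bottom] as shares, 0 to 1, of the picture: columns of its width, rows of its height, round what is visible of it).
The state is a dict: "t": time; "qpos": joint angles; "joint_velocities": joint speeds; "effort": joint torques, N m; "tool_pos": TCP position; "tool_rot": TCP orientation; "wrist_force": force on the tool from outside, world axes, zero at the start; "wrist_torque": the same for the moment, N m; "grip_width": finger opening in mm; "grip_force": force on a finger pad.
Only numpy, scipy, OpenCV 4.12 (cv2) and the standard library are available. Lean on these libraries where they do the work, as an engineer would, in place of code of your own. Each camera call takes 0.05 s, during which the arm holds its last target. There are 200 camera calls.

## Working session

There is one attempt and no reset: what is moved stays moved. The work goes in short steps, each a Python script; the robot and the scene stay as the last script left them, time stands still between calls to the robot, and variables do not carry over. Pictures are saved under pics/ and viewed, at most 10 in all, crops included, and the job is handed in when it is done.

```bash
ls; mkdir -p pics; python3 - <<'E'
from plant import ctrl, read_camera, get_calibration, finder
import cv2
for c in ("top","side"):
    im=read_camera(c); cv2.imwrite(f"pics/{c}0.png",im); print(c,get_calibration(c))
    for l in ("cap","housing","tray","tab_a","tape_blue","jar","relay"):
        print(l,[([round(b*(640,400)[i%2]) for i,b in enumerate(d["bbox"])],round(d["p"],2)) for d in finder.look_for(c,l)[:4]])
print(ctrl.tips_ahead,ctrl.get_state())
E
```

```text
pics
top {'fov_y': 48.48208449189159, 'cx': 319.73248555112417, 'cy': 197.9966197730429, 'eye': array([ 423.04570457,   92.78003712, 1177.10272952]), 'orientation': array([ 0.03420361, -0.69990926,  0.71284359, -0.0284808 ])}
cap [([205, 245, 231, 275], 0.86), ([221, 182, 250, 210], 0.64)]
housing [([212, 172, 268, 228], 0.71)]
tray [([393, 182, 452, 241], 0.96)]
tab_a [([208, 269, 216, 273], 0.58), ([217, 187, 229, 196], 0.57), ([236, 199, 249, 210], 0.46), ([352, 121, 376, 145], 0.25)]
tape_blue [([352, 122, 374, 144], 0.61)]
jar [([170, 142, 198, 160], 0.57)]
relay []
side {'fov_y': 45.05565129923764, 'cx': 325.46967576220527, 'cy': 209.6868333706721, 'eye': array([ -92.2493195 , 1159.78665979,  870.55656168]), 'orientation': array([ 0.12271656, -0.22557988,  0.85208689, -0.45607269])}
cap [([269, 229, 298, 250], 0.94), ([308, 271, 339, 300], 0.65)]
housing [([260, 232, 309, 280], 0.76)]
tray [([342, 169, 403, 203], 0.74)]
tab_a [([327, 278, 337, 300], 0.71), ([260, 233, 308, 280], 0.6)]
tape_blue [([290, 181, 307, 200], 0.58), ([259, 233, 306, 280], 0.22)]
jar [([202, 259, 222, 285], 0.75)]
relay [([345, 267, 352, 277], 0.39)]
22.0 {'t': 0.8, 'qpos': array([ 1.08607149,  0.46859466, -0.04861207,  1.53250245,  0.02409531,
        1.14097513, -0.08231994]), 'joint_velocities': array([-0.00084966, -0.0010091 , -0.00046196, -0.00075074,  0.00093416,
        0.00047055, -0.00076457]), 'effort': array([ 9.91584166e-04, -5.07776177e+01, -8.03863560e-02, -2.36445040e+01,
       -6.11988595e-02,  3.10792762e-02, -2.17329728e-07]), 'tool_pos': array([ 297.19553815, -606.07710679,  244.57545644]), 'tool_rot': array([4.42665655e-05, 9.74140317e-01, 2.25943884e-01, 3.70897244e-05]), 'wrist_force': array([-0.3350524 ,  0.07082612, -0.6487448 ]), 'wrist_torque': array([-0.00689884, -0.01367051, -0.0214906 ]), 'grip_force': 0.0, 'grip_width': 86.73170287957484}
```

```bash
python3 - <<'E'
import cv2,numpy as np
a=cv2.imread("pics/top0.png");b=cv2.imread("pics/side0.png")
cv2.imwrite("pics/v1.png",cv2.resize(a,(800,500)))
t=cv2.resize(a[162:287,180:300],(480,500),interpolation=cv2.INTER_CUBIC)[:, :400]
s=cv2.resize(b[220:320,250:330],(400,500),interpolation=cv2.INTER_CUBIC)
cv2.imwrite("pics/v2.png",np.hstack([t,s]))
cv2.imwrite("pics/v3.png",cv2.resize(b,(800,500)))
E
```

```text
(no output)
```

View pics/v1.png

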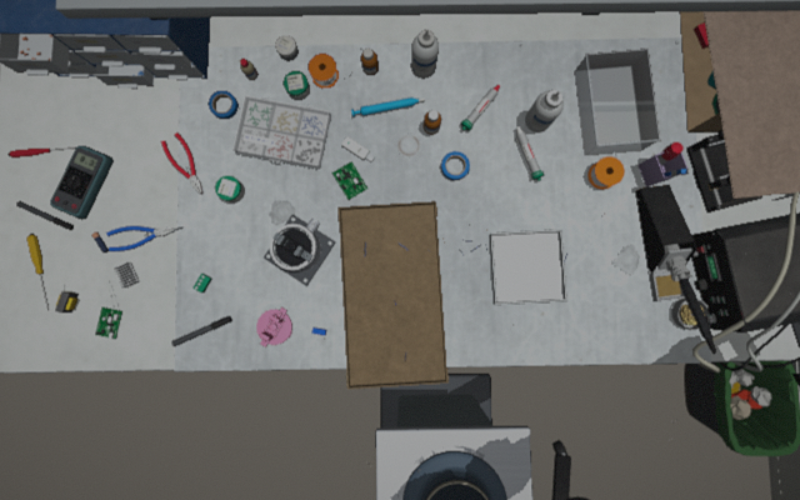

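View pics/v2.png

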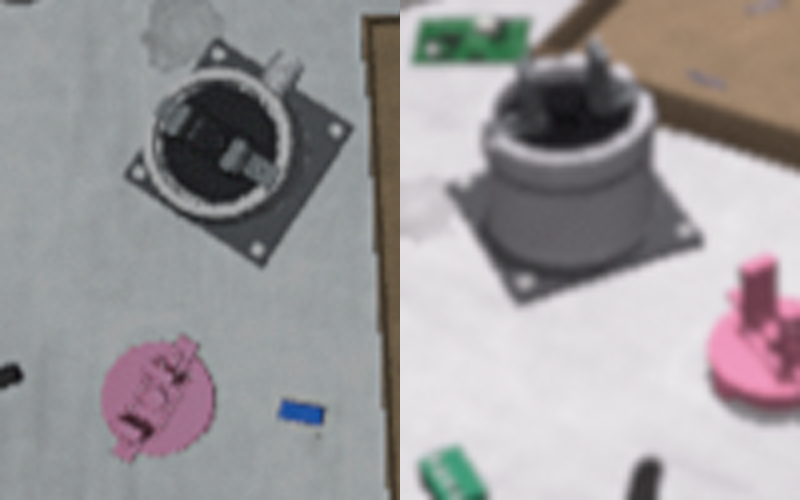

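View pics/v3.png

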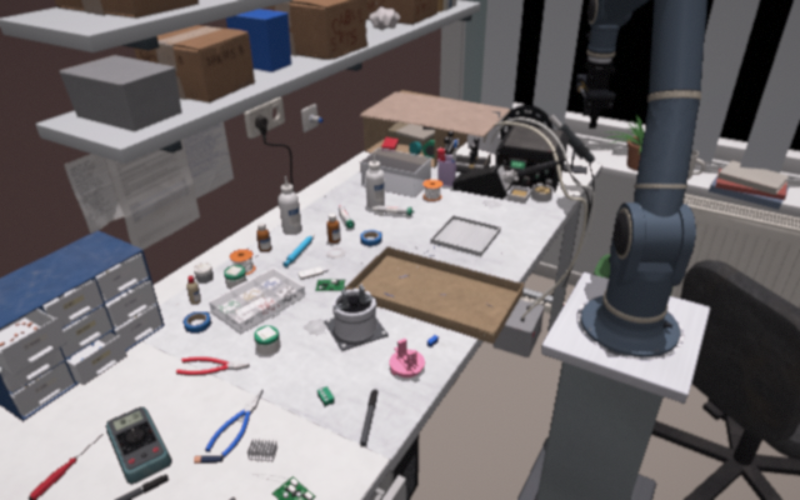

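The caps in view are the pink one at top (218,260) and the black one with grey ears at top (235,196), seated in the aluminium canister on its square foot. The crop confirms the black one fits. The spigot at (251,180) sets the housing's +x, and the ears lie perpendicular to it. The tray is at (423,213).

```bash
cat > h.py <<'E'
import numpy as np, cv2
from scipy.spatial.transform import Rotation as R
from scipy.optimize import least_squares
from plant import ctrl, kin, read_camera, get_calibration, finder
def proj(c,P):
    k=get_calibration(c); q=k["orientation"]; f=200/np.tan(np.radians(k["fov_y"]/2))
    p=R.from_quat(np.r_[q[1:],q[0]]).inv().apply(np.atleast_2d(P)-k["eye"])
    return p[:,:2]/p[:,2:]*f+[k["cx"],k["cy"]]
def down(a):  # tool z down, tool y along world angle a (rad)
    y=np.array([np.cos(a),np.sin(a),0]); z=np.array([0,0,-1.]); x=np.cross(y,z)
    q=R.from_matrix(np.c_[x,y,z]).as_quat(); return np.r_[q[3],q[:3]]
E
python3 - <<'E'
from h import *
T=lambda *p:[np.array(p)/4+[180,162]-.0][0]
tc=np.array([T(218,38),T(353,127),T(263,267),T(126,174)])
S=lambda u,v:np.array([250+(u-400)/5,220+v/5])
sc=np.array([S(450,187),S(520,305),S(703,240)])
rim=T(218.5,142.5)
sq=np.array([[1,1],[1,-1],[-1,-1],[-1,1]])
def foot(p,s=56):
    c,n=np.cos(p[2]),np.sin(p[2]); return np.c_[sq@np.array([[c,n],[-n,c]])*s+p[:2],np.full(4,p[3])]
def res(p):
    F=foot(p); pt=proj("top",F); ps=proj("side",F)
    a=lambda obs,pr:np.array([o-pr[np.argmin(np.hypot(*(pr-o).T))] for o in obs]).ravel()
    return np.r_[a(tc,pt),a(sc,ps),(rim-proj("top",[p[0],p[1],77])[0]),(p[3]-5)/5]
best=min((least_squares(res,[600,300,y,5]) for y in np.radians(range(-40,50,15))),key=lambda r:r.cost)
print("housing",best.x,np.degrees(best.x[2])%90,best.cost,best.fun.round(1))
# rim-only & ray direction of spigot
p=best.x; sp=T(285,70)
for k in range(4):
    a=p[2]+k*np.pi/2; print(k,np.degrees(a),proj("top",[p[0]+60*np.cos(a),p[1]+60*np.sin(a),28])[0]-sp)
tr=np.array([[491,233],[563,231],[565,300],[495,303]])/1.25
def rt(p):
    F=foot(np.r_[p,16],75); pt=proj("top",F)
    return np.array([o-pt[np.argmin(np.hypot(*(pt-o).T))] for o in tr]).ravel()
b=least_squares(rt,[550,-150,0.05]); print("tray",b.x,b.cost)
E
```

```text
housing [ 5.26254613e+02  3.13420408e+02 -5.91553450e-01  4.04183028e-01] 56.10648393444661 2.8686073686567117 [ 0.1  0.3 -1.  -0.  -0.2 -0.4  0.5 -0.8  1.   0.6  0.7  0.3 -0.8 -0.4
  0.3  0.2 -0.9]
0 -33.89351606555339 [-0.34246093  0.40675921]
1 56.10648393444661 [-32.19357912   7.22878876]
2 146.10648393444663 [-25.96815852  39.03387208]
3 236.1064839344466 [ 6.08573598 32.14415907]
tray [ 4.81422747e+02 -1.67055070e+02  1.06472709e-02] 2.691884003129931
```

```bash
python3 - <<'E'
from h import *
a=np.linspace(0,2*np.pi,200); c=[526.25,313.4]
for cam in("top","side"):
    q=proj(cam,np.c_[c[0]+46*np.cos(a),c[1]+46*np.sin(a),0*a+77]); print(cam,q.min(0),q.max(0))
s=4
im=cv2.imread("pics/top0.png")[165:235,205:275]; im=cv2.resize(im,None,fx=8,fy=8,interpolation=cv2.INTER_CUBIC)
im2=cv2.imread("pics/side0.png")[225:295,255:285+30]; im2=cv2.resize(im2,None,fx=4,fy=8) 
def dr(im,cam,o,fx,fy):
    P=lambda X:(((proj(cam,X)-o)+.5)*[fx,fy]).astype(np.int32)
    for r in(40,46): cv2.polylines(im,[P(np.c_[c[0]+r*np.cos(a),c[1]+r*np.sin(a),0*a+77])],True,(0,0,255),1)
    y=np.radians(56.1)
    for sg in(1,-1):
        u=np.array([[24,-10],[24,10],[16,10],[16,-10]])*sg
        X=np.c_[c[0]+u[:,0]*np.cos(y)-u[:,1]*np.sin(y),c[1]+u[:,0]*np.sin(y)+u[:,1]*np.cos(y),np.full(4,111)]
        cv2.polylines(im,[P(X)],True,(0,255,0),1)
dr(im,"top",[205,165],8,8)
im2=cv2.imread("pics/side0.png")[223:283,258:312]; im2=cv2.resize(im2,None,fx=4.4,fy=560/60)
im2=cv2.resize(cv2.imread("pics/side0.png")[223:293,258:288+0],(240,560),interpolation=cv2.INTER_CUBIC)
dr(im2,"side",[258,223],8,8)
cv2.imwrite("pics/v4.png",np.hstack([im,im2]))
for k in(0,1):
    for d in(0,82):
        print(k,d,kin.inverse_kinematics([c[0],c[1],104],down(np.radians(56.1+180*k+d))))
E
```

```text
top [215.94523065 179.14067075] [252.81672955 215.92148921]
side [266.31370775 230.67026813] [300.34818836 251.30102401]
0 0 [ 0.12517113  0.81301942 -1.11216487  1.77413918  0.81960102  1.099827
 -0.2958486 ]
0 82 [ 0.15550567  0.85924454 -1.18316724  1.77265897  0.87769829  1.14682222
  1.09388814]
1 0 [-1.11408312  0.61561692  0.71963338  1.84792036 -0.51889737  0.87489984
 -2.30451747]
1 82 [-0.05451559  0.65237156 -0.78273834  1.78362747  0.55806973  0.94153753
 -1.8067849 ]
```

View pics/v4.png

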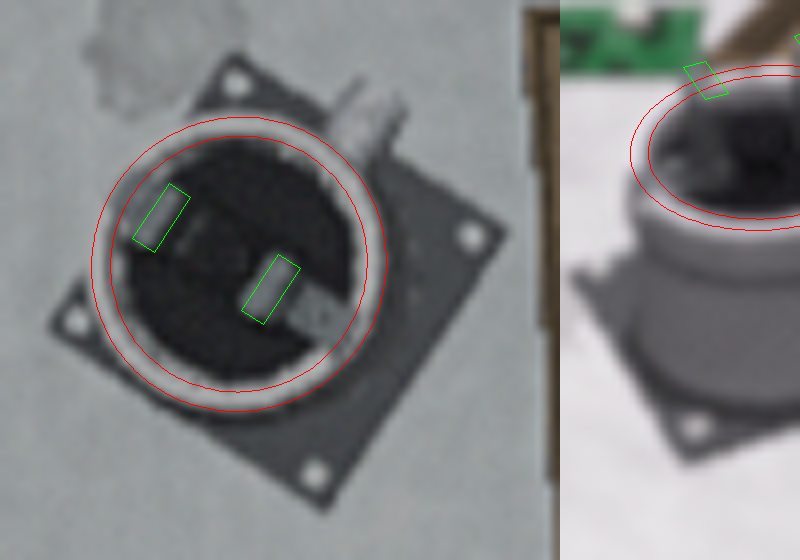

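The overlay matches the rim (top 216–253, 179–216) and both ears to under a pixel, so the pose is good. I'm moving above the canister and probing the ears lightly.

```bash
python3 - <<'E'
from h import *
q=ctrl.get_state()["qpos"].copy()
t=ctrl.get_state()["t"]
ctrl.goto_joints([-0.55,q[1]-.1,0,q[3],0,q[5],-0.3])
s=ctrl.get_state(); print(s["tool_pos"],s["t"]-t)
o=down(np.radians(56.1))
j=kin.inverse_kinematics([526.25,313.4,200],o); print(j)
j2=kin.inverse_kinematics([526.25,313.4,104],down(np.radians(56.1+82))); print(j2)
j3=kin.inverse_kinematics([526.25,313.4,104],down(np.radians(56.1+180))); print(j3)
ctrl.move_pose([526.25,313.4,200],o)
s=ctrl.get_state(); print(s["tool_pos"],s["t"],s["wrist_force"],s["qpos"])
for c in("side","top"): cv2.imwrite(f"pics/{c}1.png",read_camera(c))
E
```

```text
[594.02685682 313.3972623  311.90409588] 3.3833
[-0.49514304  0.41317437 -0.14744329  1.73193401  0.07008542  1.00159761
  0.31097623]
[-0.30738834  0.55359289 -0.40774875  1.79858199  0.28196938  0.84695293
  1.56123637]
[-0.91572293  0.54591744  0.42490549  1.8366631  -0.29660037  0.82171035
 -2.50400847]
[527.61805638 313.25951861 200.84648054] 4.8167 [ 0.31376631 -0.202646    1.04875417] [-0.49463209  0.41298683 -0.14649916  1.73002164  0.07016029  1.00148451
  0.30917853]
```

```bash
python3 - <<'E'
from h import *
o=down(np.radians(56.1))
hit=ctrl.move_straight([526.25,313.4,104],o,v=60,until_force=6)
ctrl.wait(.3); s=ctrl.get_state(); f0=s["wrist_force"]; m0=s["wrist_torque"]; print(hit,s["tool_pos"],f0,m0)
y=np.radians(56.1);U=np.array([[np.sin(y),-np.cos(y),0],[np.cos(y),np.sin(y),0]])
for w in(60,54,50,46):
    ctrl.grip(w,3); ctrl.wait(.1); s=ctrl.get_state()
    print(w,s["grip_width"].round(2),s["grip_force"].round(2),"fx,fy(cap)",(U@(s["wrist_force"]-f0)).round(2),"tz",(s["wrist_torque"]-m0).round(3),s["t"].__round__(2))
    if s["grip_width"]>w+.7: break
np.save("f0.npy",np.r_[f0,m0])
cv2.imwrite("pics/side2.png",read_camera("side"))
E
```

```text
False [526.28591084 313.42761817 104.12821606] [ 1.51609978  0.09739033 -0.09284765] [ 0.08875697 -0.15087593 -0.04598025]Traceback (most recent call last):
  File "<stdin>", line 8, in <module>
AttributeError: 'float' object has no attribute 'round'
```

```bash
cat >> h.py <<'E'
y0=np.radians(56.1);U=np.array([[np.sin(y0),-np.cos(y0),0],[np.cos(y0),np.sin(y0),0],[0,0,1]])
def st(tag=""):
    s=ctrl.get_state(); b=np.load("f0.npy")
    f=s["wrist_force"]-b[:3]; m=s["wrist_torque"]-b[3:]
    print(tag,"w %.2f gf %.2f t %.1f"%(s["grip_width"],s["grip_force"],s["t"]),"Fcap",(U@f).round(2),"m",m.round(3),"p",s["tool_pos"].round(2),flush=True)
    return s,f,m
E
python3 - <<'E'
from h import *
s=ctrl.get_state(); np.save("f0.npy",np.r_[s["wrist_force"],s["wrist_torque"]]); st()
for w in(56,50,46):
    ctrl.grip(w,3); ctrl.wait(.1); s,f,m=st(w)
    if s["grip_width"]>w+.7: break
cv2.imwrite("pics/v5.png",cv2.resize(read_camera("side")[180:300,220:380],(800,600)))
E
```

```text
w 60.37 gf 0.00 t 7.8 Fcap [0. 0. 0.] m [0. 0. 0.] p [526.26 313.42 104.  ]
56 w 56.23 gf 0.00 t 8.3 Fcap [ 0.67  0.84 -0.55] m [ 0.026  0.023 -0.021] p [526.24 313.38 103.99]
50 w 49.54 gf 0.63 t 8.9 Fcap [ 0.3   0.9  -1.67] m [ 0.332 -0.079 -0.014] p [526.4  313.66 104.08]
46 w 47.25 gf 3.00 t 9.3 Fcap [0.07 4.43 0.33] m [ 0.694 -0.382 -0.039] p [526.61 313.98 104.33]
```

View pics/v5.png

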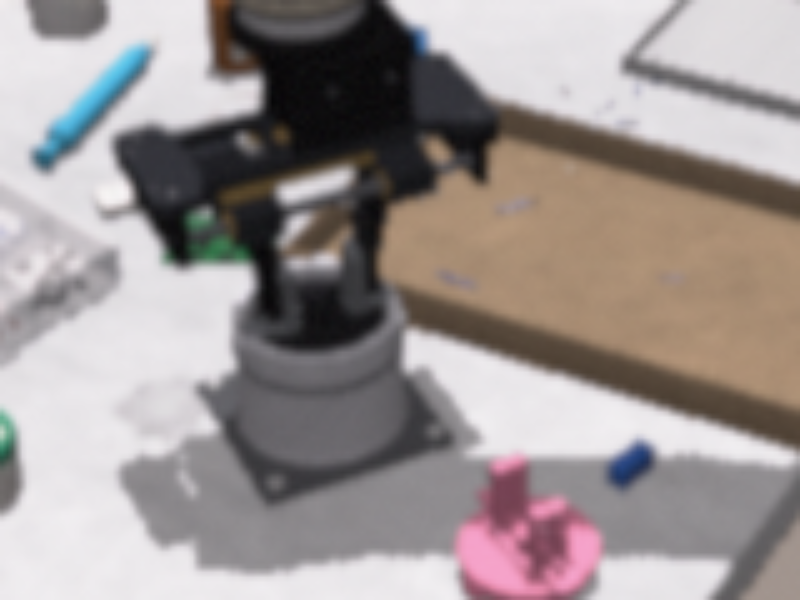

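The jaws sit between the ears, above the rim. The first contact was on the +y ear, so the cap lies about 0.9 mm further along +y. I'll shift by that and then squeeze.

```bash
cat >> h.py <<'E'
C=np.array([526.25,313.4,104])+0.9*U[1]
E
python3 - <<'E'
from h import *
ctrl.grip(54,3); ctrl.move_straight(C,down(y0),v=20); ctrl.wait(.2)
for w,g in((47,8),(30,12),(30,20)):
    ctrl.grip(w,g); ctrl.wait(.15); s,f,m=st((w,g))
E
```

```text
(47, 8) w 47.41 gf 4.19 t 10.9 Fcap [0.38 1.   0.08] m [0.148 0.011 0.009] p [526.81 314.25 104.11]
(30, 12) w 35.13 gf 12.00 t 11.4 Fcap [0.4  1.47 0.97] m [ 0.383 -0.169 -0.006] p [527.   314.47 104.21]
(30, 20) w 34.89 gf 20.00 t 11.8 Fcap [-0.36  2.31  3.  ] m [ 0.425 -0.134 -0.014] p [526.99 314.48 104.35]
```

```bash
python3 - <<'E'
from h import *
s,f,m0=st(0)
for a in(3,8,14,20):
    ctrl.move_straight(C,down(y0+np.radians(a)),v=20); s,f,m=st(a)
    q=s["tool_rot"]; x=R.from_quat(np.r_[q[1:],q[0]]).as_matrix()[:,1]; print("yaw",(np.degrees(np.arctan2(x[1],x[0])-y0)+90)%180-90)
    if abs(m[2]-m0[2])>.2 or np.hypot(*f[:2])>10: print("stop");break
E
```

```text
0 w 34.89 gf 20.00 t 11.8 Fcap [-0.36  2.31  3.  ] m [ 0.425 -0.134 -0.014] p [526.99 314.48 104.35]
3 w 34.66 gf 20.00 t 12.0 Fcap [-0.39  2.29  3.91] m [ 0.527 -0.071  0.02 ] p [526.9  314.54 104.31]
yaw 2.9522512887245966
8 w 34.63 gf 20.00 t 12.3 Fcap [-0.44  2.37  4.84] m [ 0.616 -0.073  0.021] p [527.   314.55 104.32]
yaw 7.8685088648256425
14 w 34.71 gf 20.00 t 12.6 Fcap [-0.67  3.65  4.22] m [ 0.765 -0.123  0.05 ] p [527.05 314.62 104.33]
yaw 13.814147066842537
20 w 34.64 gf 20.00 t 12.8 Fcap [-0.26  3.45  5.4 ] m [ 0.815 -0.179  0.022] p [527.   314.69 104.28]
yaw 19.842398976306754
```

```bash
python3 - <<'E'
from h import *
a=20; ms=[]
while a<84:
    a+= 4 if a<32 else 1
    ctrl.move_straight(C,down(y0+np.radians(a)),v=20); ctrl.wait(.04)
    s=ctrl.get_state(); b=np.load("f0.npy"); mz=(s["wrist_torque"]-b[3:])[2]; f=(s["wrist_force"]-b[:3])
    q=s["tool_rot"]; x=R.from_quat(np.r_[q[1:],q[0]]).as_matrix()[:,1]; yaw=(np.degrees(np.arctan2(x[1],x[0])-y0)+10)%180-10
    print(a,round(yaw,2),round(mz,3),f.round(1),round(s["t"],1),flush=True)
    if abs(mz-0.02)>.17 or np.hypot(*f[:2])>12 or s["grip_force"]<14: print("stop"); break
st()
E
```

```text
24 23.84 0.032 [1.1 3.2 5.1] 13.1
28 27.84 -0.058 [1.9 4.  4.1] 13.4
32 31.84 -0.036 [0.9 3.7 5.3] 13.7
33 32.9 -0.165 [1.6 4.1 4.5] 14.0
stop
 w 35.03 gf 20.00 t 14.0 Fcap [-0.94  4.29  4.51] m [ 1.077 -0.207 -0.165] p [526.95 314.91 104.29]
```

```bash
python3 - <<'E'
from h import *
ctrl.wait(.2); st(33)
for a in (33.7,34.4,35.1,35.8):
    ctrl.move_straight(C,down(y0+np.radians(a)),v=20); ctrl.wait(.1); s,f,m=st(a)
    if m[2]<-.24: print("stop"); break
E
```

```text
33 w 34.48 gf 20.00 t 14.2 Fcap [-1.3   4.21  4.17] m [ 1.062 -0.154 -0.166] p [526.97 314.9  104.29]
33.7 w 34.59 gf 20.00 t 14.5 Fcap [-0.88  4.77  4.83] m [ 1.064 -0.226 -0.152] p [526.94 314.95 104.29]
34.4 w 34.87 gf 20.00 t 14.9 Fcap [-1.44  4.38  4.38] m [ 1.085 -0.215 -0.123] p [526.94 314.93 104.31]
35.1 w 34.45 gf 20.00 t 15.2 Fcap [-0.79  4.62  4.22] m [ 1.024 -0.221 -0.127] p [526.96 314.91 104.29]
35.8 w 34.79 gf 20.00 t 15.6 Fcap [-0.97  4.17  5.07] m [ 1.085 -0.247 -0.186] p [526.93 314.94 104.26]
```

```bash
echo 'C=C+0.6*U[1]' >> h.py; cat > turn.py <<'E'
from h import *
import sys
a=float(sys.argv[1]); h=[]; b=np.load("f0.npy")
while a<86:
    a+=1
    ctrl.move_straight(C,down(y0+np.radians(a)),v=20); ctrl.wait(.05)
    s=ctrl.get_state(); mz=(s["wrist_torque"]-b[3:])[2]; f=(U@(s["wrist_force"]-b[:3]))
    q=s["tool_rot"]; x=R.from_quat(np.r_[q[1:],q[0]]).as_matrix()[:,1]; yaw=(np.degrees(np.arctan2(x[1],x[0])-y0)+10)%180-10
    print(a,round(yaw,2),round(mz,3),f.round(1),round(s["t"],1),flush=True)
    if (len(h)>2 and mz<np.median(h[-6:-1])-.14) or np.hypot(*f[:2])>12 or mz<-.45: print("stop"); break
    h.append(mz)
st()
E
python3 turn.py 35.8
```

```text
36.8 36.74 -0.144 [-1.1  3.2  5.3] 15.9
37.8 37.73 -0.154 [-1.5  2.5  6.3] 16.2
38.8 38.73 -0.209 [-0.6  4.7  6. ] 16.5
39.8 39.72 -0.256 [-0.7  3.9  5.9] 16.8
40.8 40.72 -0.28 [-1.7  4.5  4.8] 17.1
41.8 41.73 -0.312 [-2.5  3.1  5.2] 17.4
42.8 42.68 -0.518 [-2.1  4.6  5.4] 17.7
stop
 w 34.87 gf 20.00 t 17.7 Fcap [-2.06  4.63  5.37] m [ 1.327  0.118 -0.518] p [526.64 315.99 104.28]
```

```bash
python3 - <<'E'
from h import *
ctrl.wait(.1); st("hold")
for a in (42.2,41.2,42.2,42.8):
    ctrl.move_straight(C,down(y0+np.radians(a)),v=20); ctrl.wait(.15); s,f,m=st(a)
E
```

```text
hold w 34.77 gf 20.00 t 17.8 Fcap [-2.56  4.86  5.41] m [ 1.243  0.117 -0.522] p [526.65 315.96 104.3 ]
42.2 w 35.24 gf 20.00 t 18.2 Fcap [-2.81  3.9   4.26] m [ 1.256  0.071 -0.337] p [526.66 315.97 104.3 ]
41.2 w 34.68 gf 20.00 t 18.6 Fcap [-1.7   4.54  5.65] m [ 1.205  0.034 -0.148] p [526.68 315.97 104.29]
42.2 w 34.58 gf 20.00 t 19.0 Fcap [-2.07  3.87  4.74] m [ 1.275e+00 -1.000e-03 -3.510e-01] p [526.67 315.97 104.31]
42.8 w 34.72 gf 20.00 t 19.4 Fcap [-2.49  3.86  4.49] m [ 1.309  0.071 -0.508] p [526.67 316.01 104.3 ]
```

```bash
echo 'C=C+np.array([0,0,.6])+0.4*U[1]-0.3*U[0]' >> h.py; python3 - <<'E'
from h import *
for a in (41.8,42.4,43,43.6):
    ctrl.move_straight(C,down(y0+np.radians(a)),v=20); ctrl.wait(.15); s,f,m=st(a)
    if m[2]<-.5: break
E
```

```text
41.8 w 34.88 gf 20.00 t 19.8 Fcap [-1.32  4.87  3.71] m [ 1.309 -0.064 -0.258] p [526.64 316.02 104.37]
42.4 w 34.91 gf 20.00 t 20.2 Fcap [-2.33  6.05  2.66] m [ 1.36  -0.003 -0.494] p [526.65 315.99 104.37]
43 w 34.85 gf 20.00 t 20.6 Fcap [-0.76  5.18  2.74] m [ 1.373 -0.069 -0.538] p [526.62 315.99 104.37]
```

```bash
python3 - <<'E'
from h import *
o=down(y0+np.radians(42.0)); ctrl.move_straight(C,o,v=20); st(42)
for dz in (1,2,3,4,6):
    h=ctrl.move_straight(C+[0,0,dz],o,v=15,until_force=9); s,f,m=st((dz,h))
    if h: break
E
```

```text
42 w 34.39 gf 20.00 t 20.8 Fcap [-1.96  4.96  2.93] m [ 1.32  -0.092 -0.299] p [526.62 316.01 104.37]
(1, False) w 34.39 gf 20.00 t 21.1 Fcap [-1.31  5.78 -0.56] m [ 1.508 -0.271 -0.325] p [526.45 315.84 104.74]
(2, False) w 34.52 gf 20.00 t 21.3 Fcap [-1.93  5.13 -2.17] m [ 1.585 -0.289 -0.29 ] p [526.18 315.65 105.23]
(3, False) w 34.53 gf 20.00 t 21.6 Fcap [-1.62  4.69 -3.8 ] m [ 1.586 -0.272 -0.335] p [525.86 315.47 105.87]
(4, False) w 34.74 gf 20.00 t 21.8 Fcap [-3.05  5.78 -4.37] m [ 1.622 -0.331 -0.242] p [525.62 315.36 106.59]
(6, False) w 34.41 gf 19.98 t 22.1 Fcap [-2.68  4.87 -4.37] m [ 1.543 -0.194 -0.249] p [525.38 315.29 108.48]
```

```bash
python3 - <<'E'
from h import *
o=down(y0+np.radians(42.0))
for dz in (12,20,32,50):
    h=ctrl.move_straight(C+[0,0,dz],o,v=30,until_force=9); s,f,m=st((dz,h))
    if h: break
cv2.imwrite("pics/v6.png",cv2.resize(read_camera("side")[170:290,220:380],(800,600)))
E
```

```text
(12, False) w 34.51 gf 19.97 t 22.5 Fcap [-3.96  3.51 -2.97] m [ 1.444  0.311 -0.164] p [525.13 315.2  114.91]
(20, False) w 34.71 gf 19.90 t 22.9 Fcap [ 0.69  0.7  -2.03] m [ 0.086 -0.022 -0.03 ] p [526.93 313.31 123.99]
(32, False) w 34.88 gf 19.89 t 23.4 Fcap [ 0.85  0.8  -1.67] m [0.11  0.036 0.022] p [527.09 315.16 136.82]
(50, False) w 34.94 gf 19.90 t 24.2 Fcap [ 0.12  1.15 -1.73] m [0.1   0.018 0.032] p [527.   315.06 154.56]
```

View pics/v6.png

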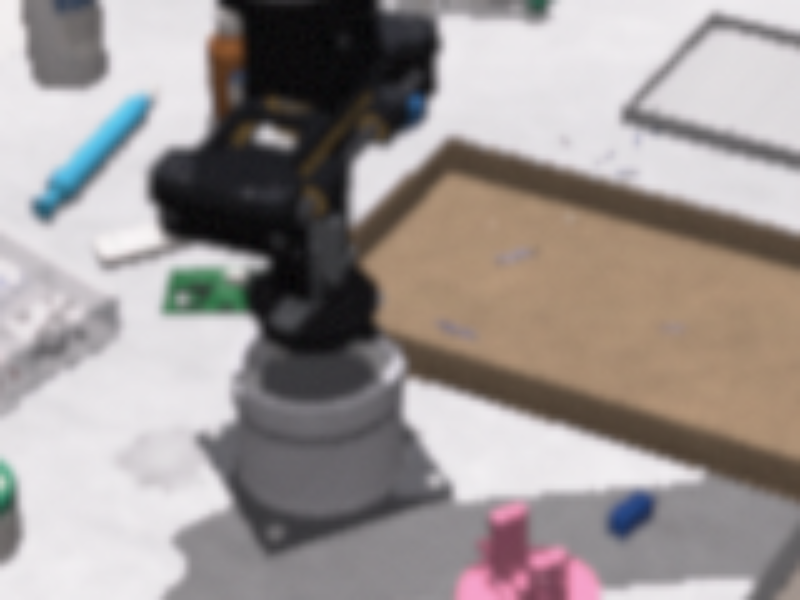

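The black cap is held level, clear of the now empty canister at crop (310,380). Taking it to the tray.

```bash
python3 - <<'E'
from h import *
o=down(y0+np.radians(42.0)); T=np.array([481.4,-167,0])
print(kin.inverse_kinematics(T+[0,0,64],o))
ctrl.move_straight(C+[0,0,100],o,v=100)
ctrl.move_straight(T+[0,0,200],o,v=200)
ctrl.move_straight(T+[0,0,85],o,v=80); ctrl.wait(.4); st("above")
cv2.imwrite("pics/v7.png",cv2.resize(read_camera("side")[130:230,310:443],(800,600)))
E
```

```text
[ 0.4363988   0.45682924 -0.23115294  2.0708156   0.17200349  0.63159926
  1.80110293]
above w 34.47 gf 19.90 t 29.4 Fcap [ 1.37  0.77 -1.89] m [ 0.147  0.093 -0.029] p [ 481.42 -167.     85.09]
```

View pics/v7.png

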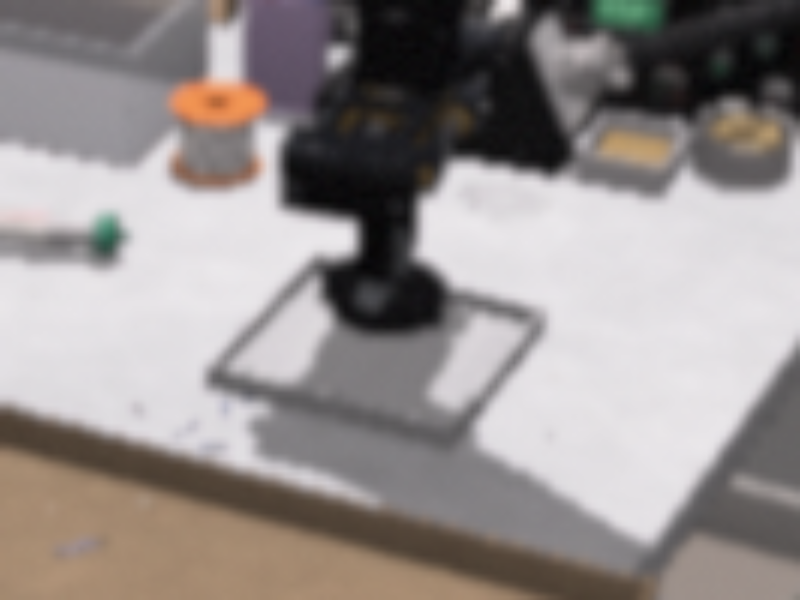

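The cap hangs level over the middle of the tray, at crop (385,305). Lowering it gently until it touches.

```bash
python3 - <<'E'
from h import *
o=down(y0+np.radians(42.0)); T=np.array([481.4,-167,0])
ctrl.move_straight(T+[0,0,64],o,v=50); ctrl.wait(.2); st("64")
h=ctrl.move_straight(T+[0,0,54],o,v=8,until_force=3); s,f,m=st(h)
ctrl.wait(.2); s,f,m=st()
E
```

```text
64 w 34.39 gf 19.90 t 30.2 Fcap [ 0.48  0.62 -1.65] m [ 0.135  0.055 -0.009] p [ 481.63 -167.06   64.25]
True w 34.63 gf 20.00 t 31.0 Fcap [0.65 1.1  2.02] m [ 0.123 -0.034 -0.014] p [ 481.87 -166.82   58.56]
 w 34.78 gf 20.00 t 31.2 Fcap [1.3  0.75 2.98] m [ 0.136 -0.168 -0.025] p [ 481.86 -166.8    58.52]
```

```bash
python3 - <<'E'
from h import *
o=down(y0+np.radians(42.0)); s=ctrl.get_state(); p=s["tool_pos"].copy()
h=ctrl.move_straight(p-[0,0,.5],o,v=8,until_force=5); st(("press",h))
for w in (40,46,52,66): ctrl.grip(w,8); st(w)
p=ctrl.get_state()["tool_pos"].copy()
ctrl.move_straight(p+[0,0,50],o,v=60); ctrl.move_straight(p+[0,0,160],o,v=150)
p=p+[0,0,160]; ctrl.move_straight(p+[0,300,20],o,v=200); st("clear")
a=read_camera("top");b=read_camera("side")
cv2.imwrite("pics/v8.png",np.hstack([cv2.resize(a[165:255,383:463],(400,450),interpolation=cv2.INTER_CUBIC),cv2.resize(b[150:220,341:403],(400,450),interpolation=cv2.INTER_CUBIC)]))
cv2.imwrite("pics/v9.png",cv2.resize(a,(800,500)))
E
```

```text
('press', False) w 34.56 gf 20.00 t 31.5 Fcap [1.83 1.68 4.17] m [ 0.205 -0.025  0.02 ] p [ 482.12 -166.74   58.2 ]
40 w 40.29 gf 7.01 t 31.7 Fcap [1.69 2.1  2.37] m [ 0.243 -0.321  0.005] p [ 481.94 -166.75   57.85]
46 w 46.01 gf 4.70 t 32.1 Fcap [ 1.95  1.4  -0.92] m [ 0.17  -0.154 -0.053] p [ 481.46 -166.79   57.79]
52 w 51.78 gf 0.00 t 32.6 Fcap [ 0.27  0.03 -0.32] m [ 0.106  0.086 -0.051] p [ 481.59 -166.84   57.91]
66 w 65.60 gf 0.00 t 33.2 Fcap [ 1.    0.54 -0.85] m [ 0.105  0.061 -0.006] p [ 481.87 -166.82   58.03]
clear w 65.78 gf 0.00 t 36.7 Fcap [ 0.26 -0.18  0.03] m [ 0.118  0.017 -0.073] p [481.87 132.08 237.83]
```

View pics/v8.png

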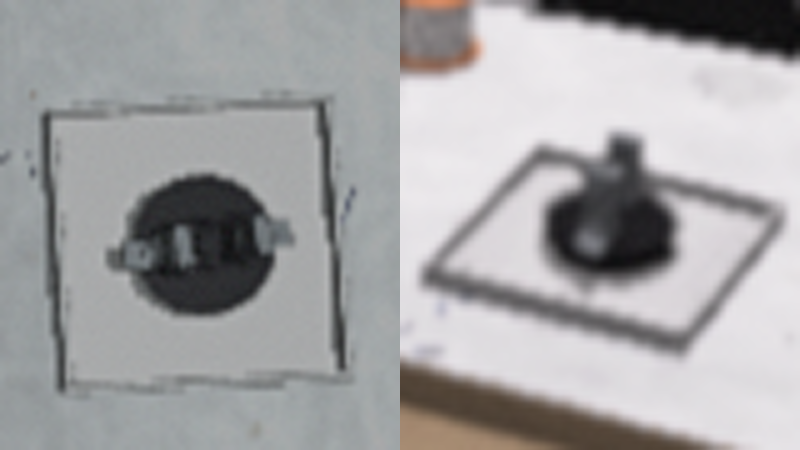

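View pics/v9.png

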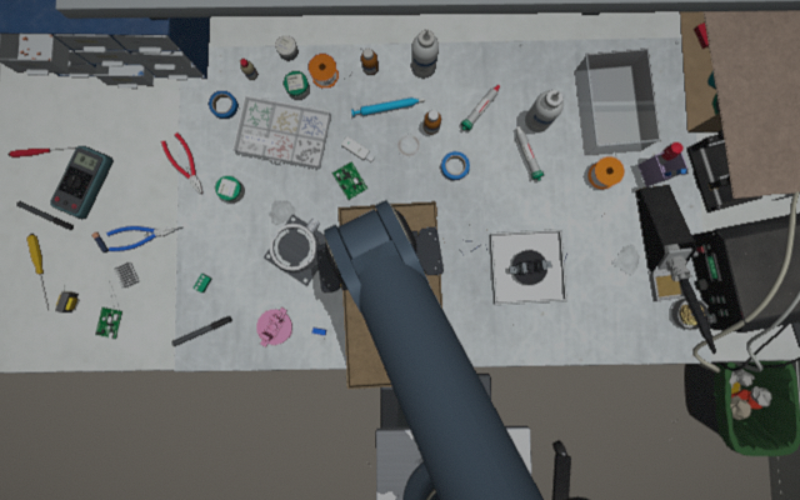

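The cap stands upright and flat in the middle of the tray, at top (423,213). The canister is open and empty, and the jar, relay and tape roll haven't moved.

```bash
python3 -c "
from plant import ctrl
print(ctrl.finish_job())"
```

```text
the job is handed in; nothing more can be done
None
```

The canister is open and its cap stands upright and flat on the tray floor; the jar, relay and tape roll are where they were, and I handed the job in at about 37 s with the robot touching nothing.

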